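# Tap the boss on a steel lug to full depth

### The arm

A 6-joint arm with a two-finger parallel gripper is mounted at the origin on the work surface. World frame = base frame: x ahead of the robot, y to its left, z up, the work surface at z = 0. Lengths are in m, angles in rad, forces in N, time in s.
With the tool pointing down it reaches from about 0.3 to 0.775 m from the base axis. Payload 14.6 kg.
Tool frame: the origin (TCP) lies at the very end of the fingers, on their centre line; the grasp point (between the pads) lies 19 mm behind it; z points along the fingers, y is the line along which they close (so a half turn about z gives the same grasp; the last joint's range is limited). The gripper opens to 94 mm and grips with 3 to 60 N. Pads are 16 mm wide; open, the fingers measure 119 mm over their backs; the gripper's body (75 mm by 177 mm) begins 78 mm behind the grasp point.
Start: joints at [1.067, 0.3, 1.521, -0, 1.321, -0.067], TCP at [0.233, 0.498, 0.205] pointing down, gripper open.
Joint ranges: [-3.03, 3.03], [-0.79, 2.21], [0.23, 2.52], [-1.04, 4.18], [0, 3.07], [-2.55, 2.55]. Speed limits (rad/s): [2.22, 2.22, 2.57, 3.14, 3.14, 3.14].

### API

Orientations are given as [roll, pitch, yaw] about the fixed x, y, z axes, in that order (R = Rz(yaw) Ry(pitch) Rx(roll)).
In Python, from station import telemetry, cams, hand_in, nets gives the robot as it stands.
- The arm moves only by the tool move_arm, never from a script. Its argument "increments" is a list of rows, each a list of 4 numbers: the shift along the tool's x, y, z in m, then the turn about the tool's z in rad. In form: [[tx, ty, tz, roll], ...]. A call has 1 to 20 rows; each row shifts and turns the commanded pose from where the row before left it, along the tool's axes as they then stand; what a row does not reach is not made up. A row lasts 1/8 s, in which the tool goes at most 62.5 mm and 10.7 degrees, less where a joint would pass 70% of its speed; a pose out of reach is approached as far as the arm can. A call is refused whole if a number of a shift passes 0.0625 or a number of a turn 0.188, either way. A call with a gripper value outside its range is refused whole. "grip" is the opening, from 0 (shut) to 1 (fully open), set as the call begins (left out, the last holds). The fingers move at their own pace and stop on an object; "force" is the grip in N (left out, the last holds). Time passes only in rows, so rows that do not move let the fingers close. It gives the time, the measured TCP pose, the force, the opening and the grip force at its end, in the units of the state.
- telemetry.get_obs(): the state, without advancing time (a new reading comes with each control period).
- cams.camera(name): name is "side" or "top"; returns the picture (384x512x3 uint8, blue, green, red); there is no depth.
- cams.camera_model(name): a dict with "intrinsics" (3x3 intrinsics, pixels), "k1" (the pictures are not rectified: a ray, as slopes to the right and down, at radius r is drawn at 1 + k1 r^2 times it, then the intrinsics apply), "xyz" and "attitude" of the camera in the world. Camera axes: x right, y up, looking along -z (the intrinsics and any distortion apply to the point x, -y, -z); pixel columns grow to the right and rows downward; lengths in m; the calibration is good to about 2 mm. A picture is of the moment at which its call begins. camera_model takes no time and is no camera call.
- hand_in(): hands the job in; it is judged then, once.
Trained networks look in the newest picture that a camera, given by its name, has taken for a name from the list of things; names that differ only in an ending like _2 or _b are one class to them, and where a whole thing is asked for, a point or a joint stands for the part that bears it (a point fixed in the world has none). Each returns a list of dicts, best first, with "conf" (0 to 1); they miss things now and then, are a little off and sometimes report something else, mostly with a low value. They report only what shows in the picture. A call takes as long as a camera call.
- nets.search_frame(camera, query): "extent" ([left, top, right, bottom] in pixels, round what is visible of it).
- nets.mark_of(camera, query): "centre" ([column, row] in pixels: a listed point, or the origin of a listed thing).
The state is a dict: "time_s": time; "qpos": joint angles; "joint_vel": joint speeds; "tau": joint torques, N m; "ee_pos": TCP position; "eef_rot": TCP orientation; "force": force on the tool from outside, world axes, zero at the start; "moment": the same for the moment, N m; "grip_width": finger opening in m; "grip_force": force on a finger pad.
Only numpy, scipy, OpenCV 4.12 (cv2) and the standard library are available. Lean on these libraries where they do the work, as an engineer would, in place of code of your own. Each camera call takes 0.05 s, during which the arm holds its last target. There are 200 camera calls.

### The job

Work the tap to the bottom of the hole in the lug's boss, as a fitter does: half a turn clockwise, a quarter turn back to break the chip, half a turn clockwise again, a quarter back, then clockwise until it comes up against the bottom. There give it one firm push, clearly harder than cutting takes, without snapping the tap, then let go and leave it at the bottom. Leave the other things on the bench where they are.

Things in the scene. Friction and masses are not known exactly. Their poses are not given: they have to be found in the camera images.
- wrench_hub (a point): Middle of the plain steel tap wrench, on the upright tap's axis, about 134 mm above the bench. Wrench: level round bar 190 mm long, 15 mm thick, through a hub block 52 mm (along the bar) x 34 x 26 mm high, with a 12 mm square rising 8 mm above it. x axis along the bar, z up. It turns about the vertical only and sinks 3 mm per clockwise turn.
- wrench_arm (a point): Point on the middle line of one arm of the wrench, 75 mm from the tap's axis along the hub's +x. The two arms are alike, each ends 95 mm from the axis, and either can be pushed sideways from either side, for instance 70 mm from the axis.
- boss_top (a point): Centre of the top of the round boss (50 mm diameter, 26 mm high) on the black lug, 94 mm above the bench, on the tap's axis. The lug is clamped in a grey vice bolted to the bench, 240 mm long (this point's x) and 150 mm wide; jaws and lug are below 72 mm, the screw handle (150 mm out at -x) below 60 mm, the lug's eye reaches 115 mm out at +y.
- cut (a joint): How far the thread is cut, rad of tap turn, clockwise seen from above. Starts between 0 and 0.4 (tap already started); at 6.28 the tap stands on the bottom, a hard stop. It grows only while the tap turns clockwise at the cutting front, which takes about 0.4 N m (6 N at 70 mm from the axis). Turning the tap back does not change it.
- backoff (a joint): How far the tap stands turned back from the cutting front, rad: 0 at the front (also at the start), -1.57 after a quarter turn back (counter-clockwise). In between the tap runs nearly free in the thread already cut (0.06 N m) and stays where it is left. Backing off by more than 2.5 spoils the thread.
- windup (a joint): Springy twist of the tap, rad, positive clockwise: torque divided by 6 N m/rad, about 0.07 while cutting, 0 when let go. The wrench turns clockwise by cut + backoff + windup. A firm push at the bottom is about 1 N m (0.17 rad, 14 N at 70 mm from the axis); the tap snaps at 2.4 N m (0.4 rad).
- lug_low_mid (a point): Centre of the lower of two loose black steel lugs lying in a stack: a plate 16 mm thick, 155 mm by 80 mm, with an eye at one end. Bystander.
- lug_high_mid (a point): Centre of the upper lug of that stack, the same shape, 16 mm higher. Bystander.
- grinder_mid (a point): Middle of an angle grinder lying on the bench, about 270 mm long (its x axis, disc at the +x end), up to 115 mm high at the disc. Bystander.
- paste_tin_mid (a point): Centre of an upright round tin of cutting paste, 80 mm diameter, 70 mm high. Bystander.

How it is judged:
On the way, in this order (a step that is already met when the one before it is completed fails the run):
1. about half a turn is cut (thread cut past 2.7 rad) (value of joint cut above 2.7 rad), for 0.05 s.
2. the tap is turned back about a quarter (by more than 1.2 rad) before the thread is cut past 4.1 rad (value of joint backoff below -1.2 rad and value of joint cut below 4.1 rad), for 0.1 s.
3. half a turn forward again (thread cut past 4.1 rad) (value of joint cut above 4.1 rad), for 0.05 s.
4. back about a quarter again (by more than 1.2 rad) before the thread is cut past 5.8 rad (value of joint backoff below -1.2 rad and value of joint cut below 5.8 rad), for 0.1 s.
5. on the bottom (cut past 6.15 rad) and pushed firm: wind-up over 0.125 rad (0.75 N m) (value of joint cut above 6.15 rad and value of joint windup above 0.125 rad), for 0.05 s.
At the end, for the whole second after the job is handed in: The thread is cut to the bottom of the hole (past 6.15 rad), the tap stands there (turned back by less than 0.4 rad), unloaded (wind-up within 0.05 rad) and at rest (value of joint cut above 6.15 rad and value of joint backoff above -0.4 rad and value of joint windup between -0.05 and 0.05 rad and velocity of joint backoff between -0.1 and 0.1 rad/s); the robot touches nothing.
It fails at once if the tap is snapped: wind-up beyond 0.4 rad (2.4 N m) either way (value of joint windup above 0.4 rad or value of joint windup below -0.4 rad).
It fails at once if the tap is turned back far more than a quarter turn (more than 2.5 rad) (value of joint backoff below -2.5 rad).
It fails at once if a bystander (lug, grinder, tin) is moved by more than 25 mm (distance of any of lug_low_mid, lug_high_mid, grinder_mid, paste_tin_mid from where it was at the start of the episode above 0.025 m).
It also fails if it takes over 66 s, if anything falls off the work surface, if the arm or the gripper's body presses on something with over 40 N, if the wrist force passes 120 N, or if a joint passes its speed limit or range.

## Working session

There is one attempt and no reset: what is moved stays moved. The work goes in short steps, Python scripts to look and compute and a tool call to move; the robot and the scene stay as the last step left them, time stands still between calls to the robot, and variables do not carry over. Pictures are saved under pics/ and viewed, at most 10 in all, crops included, and the job is handed in when it is done.

Besides the shell and the picture viewer there is one more tool, called after ">>>" as name(argument=value, ...) on one line, values as JSON. move_arm: Moves the arm, as the interface text tells. Its arguments: {"type":"object","properties":{"increments":{"type":"array"},"grip":{"type":"number"},"force":{"type":"number"}},"required":["increments"]}

```bash
mkdir -p pics; cat > h.py <<'E'
import numpy as np, cv2
from station import telemetry, cams, hand_in, nets
from scipy.spatial.transform import Rotation as R
def ray(cam,px):
    m=cams.camera_model(cam);K=np.array(m["intrinsics"]);k=m["k1"]
    d=np.linalg.inv(K)@[px[0],px[1],1];s=d[:2].copy()
    for _ in range(20): s=d[:2]/(1+k*(s@s))
    a=np.array(m["attitude"]);Rm=a if a.shape==(3,3) else R.from_euler('xyz',a).as_matrix()
    v=Rm@[s[0],-s[1],-1];return np.array(m["xyz"]),v/np.linalg.norm(v)
def onz(cam,px,z):
    o,v=ray(cam,px);return o+v*(z-o[2])/v[2]
E
python3 - <<'E'
from h import *
for c in("top","side"):
    cv2.imwrite(f"pics/{c}0.png",cams.camera(c)); m=cams.camera_model(c);print(c,m)
    for q,z in(("wrench_hub",.134),("wrench_arm",.134),("boss_top",.094),("grinder_mid",.04),("paste_tin_mid",.035),("lug_high_mid",.024)):
        r=nets.mark_of(c,q)[:2]
        for i in r: print(q,np.round(i["centre"],1),round(i["conf"],2),np.round(onz(c,i["centre"],z),3))
print(telemetry.get_obs())
E
```

```text
top {'intrinsics': array([[375.56398185,   0.        , 256.73779136],
       [  0.        , 375.56398185, 192.1941988 ],
       [  0.        ,   0.        ,   1.        ]]), 'k1': 0.005157661952867878, 'xyz': array([ 0.36601492, -0.01925315,  1.23740765]), 'attitude': array([ 0.17685841,  0.02082134, -1.58018438])}
wrench_hub [259.6 193.1] 0.64 [ 0.561 -0.007  0.134]
wrench_arm [248.8 172.6] 0.67 [0.624 0.025 0.134]
boss_top [389.4 209.1] 0.66 [ 0.513 -0.401  0.094]
boss_top [260.3 196.1] 0.59 [ 0.558 -0.008  0.094]
grinder_mid [137.6 225.9] 0.85 [0.475 0.387 0.04 ]
paste_tin_mid [168.1 164.9] 0.77 [0.677 0.296 0.035]
paste_tin_mid [138.3 225.9] 0.36 [0.476 0.386 0.035]
lug_high_mid [390.5 209.9] 0.87 [ 0.519 -0.427  0.024]
lug_high_mid [260.6 193.6] 0.35 [ 0.578 -0.009  0.024]
side {'intrinsics': array([[353.57058568,   0.        , 251.61440615],
       [  0.        , 353.57058568, 195.06037546],
       [  0.        ,   0.        ,   1.        ]]), 'k1': -0.021144988975770638, 'xyz': array([ 0.09637283, -0.76565974,  0.77614269]), 'attitude': array([ 0.94413887, -0.02382006, -0.5562
[... 282 characters left out ...]
321.3] 0.84 [ 0.526 -0.423  0.024]
{'time_s': 0.7, 'qpos': array([ 1.06736912e+00,  2.99913793e-01,  1.52095620e+00, -2.96122102e-05,
        1.32071893e+00, -6.65615706e-02]), 'joint_vel': array([ 0.00043377,  0.00017275,  0.00059347,  0.00089406, -0.00195623,
        0.00068903]), 'tau': array([-3.24547465e-03, -5.31580281e+01, -3.52872598e+01,  7.07167061e-02,
        2.13528739e-02,  6.63538549e-05]), 'ee_pos': array([0.23269775, 0.49835208, 0.20545656]), 'eef_rot': array([3.14159084e+00, 2.88757884e-05, 2.70473435e+00]), 'force': array([-0.9148125 ,  0.73581671, -0.27704942]), 'moment': array([ 0.02512231,  0.02311395, -0.00446982]), 'grip_force': 0.0, 'grip_width': 0.09407257956062214}
```

View pics/top0.png

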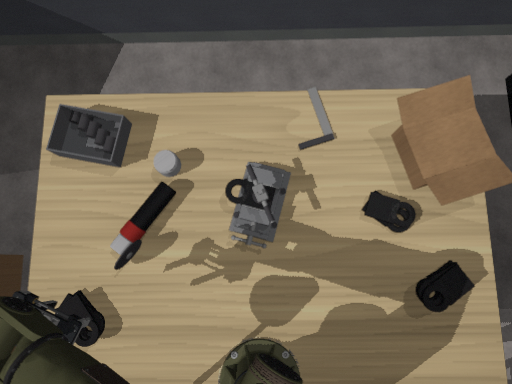

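View pics/side0.png

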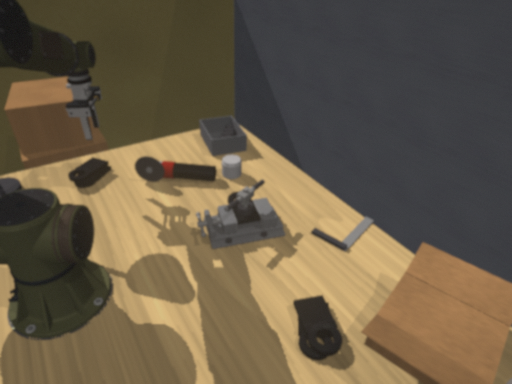

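Top view: the wrench hub is at about (260,193), with the bar running from (251,175) to (270,215). The lug eye is at (238,190), the grinder at (140,225), the tin at (167,163) and the lug stack at (390,210). The side view agrees, with the hub at (246,196). That puts the tap axis at about (0.561,-0.009) and the bar at about 0.48 rad.

I'll straddle the near arm with the fingers and orbit it. First I move over to it.

>>> move_arm(increments=[[-0.0234,-0.0188,0,0],[-0.0234,-0.0188,0,0],[-0.0234,-0.0188,0,0],[-0.0234,-0.0188,0,0],[-0.0234,-0.0188,0,0],[-0.0234,-0.0188,0,0],[-0.0234,-0.0188,0,0],[-0.0234,-0.0188,0,0],[-0.0234,-0.0188,0,0],[-0.0234,-0.0188,0,0],[-0.0234,-0.0188,0,0],[-0.0234,-0.0188,0,0],[-0.0234,-0.0188,0,0],[-0.0234,-0.0188,0,0],[-0.0234,-0.0188,0,0],[-0.0234,-0.0188,0,0],[-0.0234,-0.0188,0,0],[-0.0234,-0.0188,0,0],[-0.0234,-0.0188,0,0],[-0.0234,-0.0188,0,0]], grip=0.45, force=40)

```text
time_s: 3.2
ee_pos: [0.498, -0.0413, 0.2055]
eef_rot: [3.142, 0.0, 2.705]
force: [0.0, 0.4, 0.2]
grip_width: 0.0423
grip_force: 0.0
```

>>> move_arm(increments=[[0,0,0,-0.1525],[0,0,0,-0.1525],[0,0,0,-0.1525],[0,0,0,-0.1525],[0,0,0,-0.1525],[0,0,0,-0.1525],[0,0,0.02,0],[0,0,0,0]])

```text
time_s: 4.2
ee_pos: [0.4971, -0.0402, 0.1846]
eef_rot: [3.14, -0.002, -2.664]
force: [0.7, 0.5, 0.6]
grip_width: 0.0422
grip_force: 0.0
```

```bash
python3 - <<'E'
from h import *
ims=[]
for c in("top","side"):
    im=cams.camera(c)
    for q,z in(("wrench_hub",.134),("wrench_arm",.134)):
        for i in nets.mark_of(c,q)[:1]: print(c,q,np.round(i["centre"],1),round(i["conf"],2),np.round(onz(c,i["centre"],z),3))
    ims.append(cv2.resize(im[130:260,185:315],(400,400),interpolation=cv2.INTER_CUBIC))
cv2.imwrite("pics/a1.png",np.hstack(ims))
o=telemetry.get_obs();print(o["time_s"],o["qpos"],o["ee_pos"],o["eef_rot"],o["force"],o["moment"],o["grip_width"])
E
```

```text
top wrench_arm [248.8 169. ] 0.41 [0.635 0.025 0.134]
side wrench_hub [245.6 192.7] 0.71 [ 0.568 -0.     0.134]
4.5 [-1.54212306e-01  2.04527195e-01  1.68702300e+00  2.56040609e-06
  1.24919230e+00 -2.20314387e+00] [ 0.49787855 -0.04035326  0.1860208 ] [-3.14109214e+00  6.87209936e-04 -2.66345805e+00] [-0.71868145  0.6380513  -0.95810539] [0.01383865 0.01434149 0.00539499] 0.04210609895336723
```

View pics/a1.png

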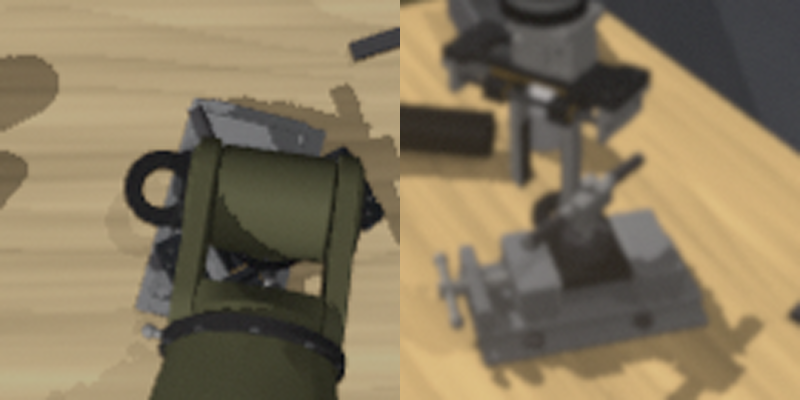

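The crop shows the fingers at about (520,180) and (570,190). Dropped by about 50 mm, they straddle the near arm, which runs from (588,195) to (535,243). I descend and narrow the grip.

>>> move_arm(increments=[[0,0,0.012,0],[0,0,0.012,0],[0,0,0.012,0],[0,0,0.012,0],[0,0,0.012,0],[0,0,0.012,0],[0,0,0,0]])

```text
time_s: 5.38
ee_pos: [0.4972, -0.0403, 0.1125]
eef_rot: [3.141, -0.001, -2.663]
force: [0.5, 0.3, 1.0]
grip_width: 0.0423
grip_force: 0.0
```

>>> move_arm(increments=[[0,0,0,0],[0,0,0,0],[0,0,0,0],[0,0,0,0]], grip=0.23)

```text
time_s: 5.88
ee_pos: [0.4977, -0.0403, 0.1136]
eef_rot: [-3.141, 0.0, -2.663]
force: [-0.3, 0.4, 0.8]
grip_width: 0.0218
grip_force: 0.4
```

```bash
python3 - <<'E'
from h import *
im=cams.camera("side")
cv2.imwrite("pics/a2.png",cv2.resize(im[140:260,185:315],(650,600),interpolation=cv2.INTER_CUBIC))
o=telemetry.get_obs();print(o["time_s"],o["ee_pos"],o["eef_rot"],o["force"],o["moment"],o["grip_width"],o["grip_force"])
E
```

```text
5.925 [ 0.4977433  -0.04029849  0.11360005] [-3.14141009e+00  2.67829971e-04 -2.66333429e+00] [-1.03088593 -0.31054741  0.08854377] [0.18168019 0.12045541 0.0093228 ] 0.02181228102978451 0.40541295893490314
```

View pics/a2.png

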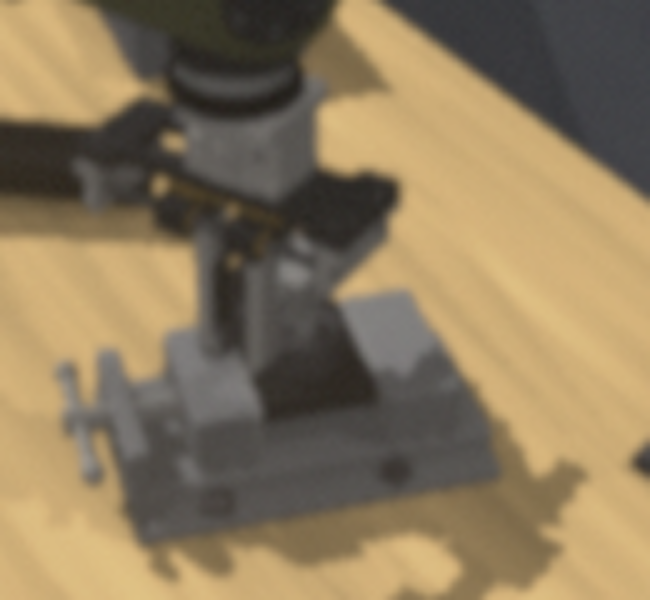

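The side view shows both fingers down, one on each side of the near arm. The slight moment reading means they are touching it. I start the clockwise orbit.

>>> move_arm(increments=[[-0.0004,0.007,0,0.1],[-0.0004,0.007,0,0.1],[-0.0004,0.007,0,0.1],[-0.0004,0.007,0,0.1],[-0.0004,0.007,0,0.1]])

```text
time_s: 6.55
ee_pos: [0.4903, -0.0069, 0.1136]
eef_rot: [-3.14, 0.001, 3.116]
force: [2.2, -5.2, -1.7]
grip_width: 0.022
grip_force: 2.6
```

```bash
cat >> h.py <<'E'
def st(c=(.560,-.008)):
    o=telemetry.get_obs();p=o["ee_pos"][:2]-c;r=np.hypot(*p);f=o["force"];y=o["eef_rot"][2]
    print("t",o["time_s"],"r",r.round(4),"th",np.arctan2(p[1],p[0]).round(3),"yaw",round(y,3),"z",o["ee_pos"][2].round(4),"F",f.round(1),"torque(cw on wrench)",round(p[0]*f[1]-p[1]*f[0],2),"M",o["moment"].round(2),"q6",o["qpos"][5].round(2),"w",round(o["grip_width"],4),"gf",round(o["grip_force"],1),"xy",o["ee_pos"].round(4))
E
python3 -c "
from h import *
st()"
```

```text
t 6.55 r 0.0697 th 3.126 yaw 3.116 z 0.1136 F [ 2.2 -5.2 -1.7] torque(cw on wrench) 0.36 M [-0.86 -0.27 -0.01] q6 -1.63 w 0.022 gf 2.6 xy [ 0.4903 -0.0069  0.1136]
```

Torque is 0.36 N m, so it is cutting. I finish the half turn.

>>> move_arm(increments=[[-0.0008,0.0105,0,0.15],[-0.0008,0.0105,0,0.15],[-0.0008,0.0105,0,0.15],[-0.0008,0.0105,0,0.15],[-0.0008,0.0105,0,0.15],[-0.0008,0.0105,0,0.15],[-0.0008,0.0105,0,0.15],[-0.0008,0.0105,0,0.15],[-0.0008,0.0105,0,0.15]])

```text
time_s: 7.68
ee_pos: [0.5458, 0.061, 0.1129]
eef_rot: [-3.139, -0.0, 1.765]
force: [-6.0, -0.3, -0.5]
grip_width: 0.0219
grip_force: 2.7
```

```bash
python3 -c "
from h import *
st()"
```

```text
t 7.675 r 0.0704 th 1.774 yaw 1.765 z 0.1129 F [-6.  -0.3 -0.5] torque(cw on wrench) 0.41 M [-0.15  1.    0.  ] q6 -0.15 w 0.0219 gf 2.7 xy [0.5458 0.061  0.1129]
```

>>> move_arm(increments=[[-0.0008,0.0105,0,0.15],[-0.0008,0.0105,0,0.15],[-0.0008,0.0105,0,0.15],[-0.0008,0.0105,0,0.15],[-0.0008,0.0105,0,0.15],[-0.0008,0.0105,0,0.15],[-0.0008,0.0105,0,0.15],[-0.0008,0.0105,0,0.15],[0,0,0,0]])

```text
time_s: 8.8
ee_pos: [0.6194, 0.0302, 0.1129]
eef_rot: [-3.14, 0.0, 0.569]
force: [-0.7, 5.2, -2.9]
grip_width: 0.0217
grip_force: 2.3
```

```bash
python3 -c "
from h import *
st()"
```

```text
t 8.8 r 0.0707 th 0.571 yaw 0.569 z 0.1129 F [-0.7  5.2 -2.9] torque(cw on wrench) 0.34 M [ 0.94  0.2  -0.01] q6 0.99 w 0.0217 gf 2.3 xy [0.6194 0.0302 0.1129]
```

Tool turn so far is 3.05 rad. Now a quarter back, plus the slack.

>>> move_arm(increments=[[-0.0008,-0.0105,0,-0.15],[-0.0008,-0.0105,0,-0.15],[-0.0008,-0.0105,0,-0.15],[-0.0008,-0.0105,0,-0.15],[-0.0008,-0.0105,0,-0.15],[-0.0008,-0.0105,0,-0.15],[-0.0008,-0.0105,0,-0.15],[-0.0008,-0.0105,0,-0.15],[-0.0008,-0.0105,0,-0.15],[-0.0008,-0.0105,0,-0.15],[-0.0008,-0.0105,0,-0.15],[-0.0008,-0.0105,0,-0.15],[0,0,0,0],[0,0,0,0]])

```text
time_s: 10.55
ee_pos: [0.5102, 0.0409, 0.1135]
eef_rot: [3.141, 0.0, 2.367]
force: [-0.7, -0.1, 0.5]
grip_width: 0.0215
grip_force: 0.0
```

```bash
python3 -c "
from h import *
st()"
```

```text
t 10.55 r 0.0698 th 2.365 yaw 2.367 z 0.1135 F [-0.7 -0.1  0.5] torque(cw on wrench) 0.04 M [ 0.04 -0.01 -0.06] q6 -0.79 w 0.0215 gf 0.0 xy [0.5102 0.0409 0.1135]
```

>>> move_arm(increments=[[-0.0008,0.0105,0,0.15],[-0.0008,0.0105,0,0.15],[-0.0008,0.0105,0,0.15],[-0.0008,0.0105,0,0.15],[-0.0008,0.0105,0,0.15],[-0.0008,0.0105,0,0.15],[-0.0008,0.0105,0,0.15],[-0.0008,0.0105,0,0.15],[-0.0008,0.0105,0,0.15],[-0.0008,0.0105,0,0.15]])

```text
time_s: 11.8
ee_pos: [0.606, 0.0457, 0.1131]
eef_rot: [-3.141, 0.0, 0.863]
force: [0.1, 0.4, -0.5]
grip_width: 0.0215
grip_force: 0.6
```

```bash
python3 -c "
from h import *
st()"
```

```text
t 11.8 r 0.0707 th 0.863 yaw 0.863 z 0.1131 F [ 0.1  0.4 -0.5] torque(cw on wrench) 0.02 M [ 0.21  0.2  -0.01] q6 0.72 w 0.0215 gf 0.6 xy [0.606  0.0457 0.1131]
```

>>> move_arm(increments=[[-0.0008,0.0105,0,0.15],[-0.0008,0.0105,0,0.15],[-0.0008,0.0105,0,0.15],[-0.0008,0.0105,0,0.15],[-0.0008,0.0105,0,0.15],[-0.0008,0.0105,0,0.15],[-0.0008,0.0105,0,0.15],[-0.0008,0.0105,0,0.15],[-0.0008,0.0105,0,0.15],[-0.0008,0.0105,0,0.15],[-0.0008,0.0105,0,0.15]])

```text
time_s: 13.18
ee_pos: [0.6108, -0.0573, 0.1131]
eef_rot: [-3.14, -0.0, -0.787]
force: [5.9, 3.6, -3.6]
grip_width: 0.0214
grip_force: 2.9
```

```bash
python3 -c "
from h import *
st()"
```

```text
t 13.175 r 0.0708 th -0.771 yaw -0.787 z 0.1131 F [ 5.9  3.6 -3.6] torque(cw on wrench) 0.47 M [ 0.64 -0.69  0.01] q6 2.2 w 0.0214 gf 2.9 xy [ 0.6108 -0.0573  0.1131]
```

>>> move_arm(increments=[[-0.0004,0.007,0,0.1],[0,0,0,0],[-0.0008,-0.0105,0,-0.15],[-0.0008,-0.0105,0,-0.15],[-0.0008,-0.0105,0,-0.15],[-0.0008,-0.0105,0,-0.15],[-0.0008,-0.0105,0,-0.15],[-0.0008,-0.0105,0,-0.15],[-0.0008,-0.0105,0,-0.15],[-0.0008,-0.0105,0,-0.15],[-0.0008,-0.0105,0,-0.15],[-0.0008,-0.0105,0,-0.15],[-0.0008,-0.0105,0,-0.15],[-0.0008,-0.0105,0,-0.15],[0,0,0,0],[0,0,0,0]])

```text
time_s: 15.18
ee_pos: [0.603, 0.0475, 0.1134]
eef_rot: [3.142, 0.0, 0.917]
force: [-0.3, -1.0, 0.6]
grip_width: 0.0216
grip_force: 0.0
```

```bash
python3 -c "
from h import *
st()"
```

```text
t 15.175 r 0.0702 th 0.912 yaw 0.917 z 0.1134 F [-0.3 -1.   0.6] torque(cw on wrench) -0.02 M [-0.04  0.1   0.01] q6 0.67 w 0.0216 gf 0.0 xy [0.603  0.0475 0.1134]
```

Now forward through the free part, then lift and re-roll by half a turn to regain wrist range.

>>> move_arm(increments=[[-0.0008,0.0105,0,0.15],[-0.0008,0.0105,0,0.15],[-0.0008,0.0105,0,0.15],[-0.0008,0.0105,0,0.15],[-0.0008,0.0105,0,0.15],[-0.0008,0.0105,0,0.15],[-0.0008,0.0105,0,0.15],[-0.0008,0.0105,0,0.15],[0,0,0,0]])

```text
time_s: 16.3
ee_pos: [0.6276, -0.0285, 0.1133]
eef_rot: [3.141, 0.0, -0.282]
force: [-0.7, 0.9, -0.4]
grip_width: 0.0214
grip_force: 0.0
```

>>> move_arm(increments=[[0,0,0,0],[0,0,0,0],[0,0,0,0],[0,0,-0.015,0],[0,0,-0.015,0],[0,0,-0.015,0],[0,0,-0.015,0],[0,0,0,0]], grip=0.45)

```text
time_s: 17.3
ee_pos: [0.628, -0.0278, 0.175]
eef_rot: [-3.141, -0.002, -0.28]
force: [-0.0, -0.0, -0.7]
grip_width: 0.0421
grip_force: 0.0
```

>>> move_arm(increments=[[0,0,0,-0.1745],[0,0,0,-0.1745],[0,0,0,-0.1745],[0,0,0,-0.1745],[0,0,0,-0.1745],[0,0,0,-0.1745],[0,0,0,-0.1745],[0,0,0,-0.1745],[0,0,0,-0.1745],[0,0,0,-0.1745],[0,0,0,-0.1745],[0,0,0,-0.1745],[0,0,0,-0.1745],[0,0,0,-0.1745],[0,0,0,-0.1745],[0,0,0,-0.1745],[0,0,0,-0.1745],[0,0,0,-0.1745],[0,0,0,0]])

```text
time_s: 19.68
ee_pos: [0.6273, -0.0277, 0.1729]
eef_rot: [-3.141, -0.001, 2.86]
force: [-0.3, 0.3, -0.7]
grip_width: 0.0425
grip_force: 0.0
```

```bash
python3 -c "
from h import *
im=cams.camera('side')
cv2.imwrite('pics/a3.png',cv2.resize(im[140:260,185:315],(650,600),interpolation=cv2.INTER_CUBIC))
st()"
```

```text
t 19.725 r 0.0702 th -0.285 yaw 2.857 z 0.173 F [-0.4 -0.  -0.3] torque(cw on wrench) -0.01 M [ 0.05 -0.04  0.  ] q6 -1.39 w 0.0424 gf 0.0 xy [ 0.6274 -0.0278  0.173 ]
```

View pics/a3.png

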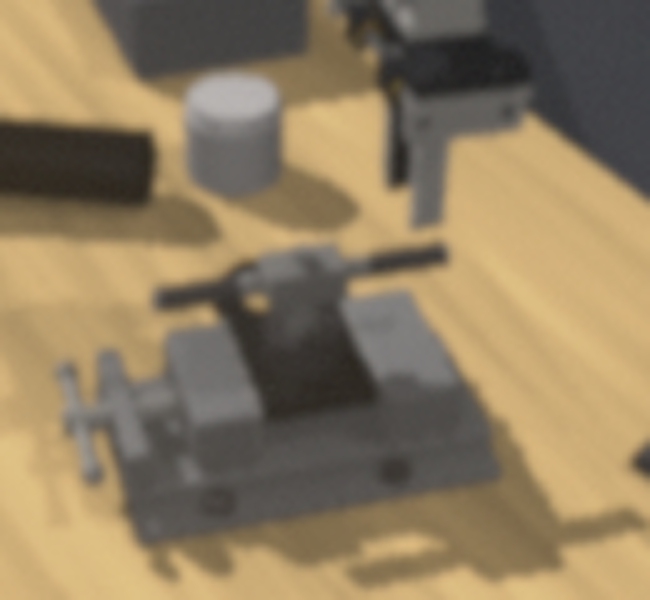

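The bar is clearly visible from (160,298) to (445,255), with the fingers above its right arm. I descend, narrow the grip and continue with tool x pointing inward, which flips the signs.

>>> move_arm(increments=[[0,0,0.0125,0],[0,0,0.0125,0],[0,0,0.0125,0],[0,0,0.0125,0],[0,0,0.0125,0],[0,0,0,0]])

```text
time_s: 20.48
ee_pos: [0.6271, -0.0277, 0.1097]
eef_rot: [-3.141, -0.002, 2.861]
force: [1.1, 0.0, -0.5]
grip_width: 0.0424
grip_force: 0.0
```

>>> move_arm(increments=[[0,0,0,0],[0,0,0,0],[0,0,0,0]], grip=0.23)

```text
time_s: 20.85
ee_pos: [0.6277, -0.0278, 0.1113]
eef_rot: [3.142, 0.001, 2.861]
force: [1.2, -0.7, -0.3]
grip_width: 0.0219
grip_force: 0.0
```

>>> move_arm(increments=[[0.0008,-0.0105,0,0.15],[0.0008,-0.0105,0,0.15],[0.0008,-0.0105,0,0.15],[0.0008,-0.0105,0,0.15],[0.0008,-0.0105,0,0.15],[0.0008,-0.0105,0,0.15]])

```text
time_s: 21.6
ee_pos: [0.5869, -0.0728, 0.1112]
eef_rot: [3.14, -0.0, 1.956]
force: [3.6, 6.5, -1.7]
grip_width: 0.0217
grip_force: 2.6
```

```bash
python3 -c "
from h import *
st()"
```

```text
t 21.6 r 0.0702 th -1.177 yaw 1.956 z 0.1112 F [ 3.6  6.5 -1.7] torque(cw on wrench) 0.41 M [ 1.05 -0.53  0.04] q6 -0.57 w 0.0217 gf 2.6 xy [ 0.5869 -0.0728  0.1112]
```

>>> move_arm(increments=[[0.0008,-0.0105,0,0.15],[0.0008,-0.0105,0,0.15],[0.0008,-0.0105,0,0.15],[0.0008,-0.0105,0,0.15],[0.0008,-0.0105,0,0.15],[0.0008,-0.0105,0,0.15],[0.0003,-0.0056,0,0.08],[0.0003,-0.0056,0,0.08]])

```text
time_s: 22.6
ee_pos: [0.5171, -0.0632, 0.1114]
eef_rot: [3.139, -0.001, 0.898]
force: [5.7, -0.7, -2.6]
grip_width: 0.0213
grip_force: 2.5
```

```bash
python3 -c "
from h import *
st()"
```

```text
t 22.6 r 0.0699 th -2.232 yaw 0.898 z 0.1114 F [ 5.7 -0.7 -2.6] torque(cw on wrench) 0.34 M [-0.19 -0.9   0.09] q6 0.48 w 0.0213 gf 2.5 xy [ 0.5171 -0.0632  0.1114]
```

>>> move_arm(increments=[[0.0001,-0.0035,0,0.05],[0.0001,-0.0035,0,0.05],[0,0,0,0]])

```text
time_s: 22.98
ee_pos: [0.5119, -0.0586, 0.1114]
eef_rot: [3.14, -0.001, 0.8]
force: [5.6, -0.3, -3.1]
grip_width: 0.0216
grip_force: 2.3
```

```bash
python3 -c "
from h import *
st()"
```

```text
t 22.975 r 0.0698 th -2.331 yaw 0.8 z 0.1114 F [ 5.6 -0.3 -3.1] torque(cw on wrench) 0.3 M [-0.24 -0.8   0.1 ] q6 0.59 w 0.0216 gf 2.3 xy [ 0.5119 -0.0586  0.1114]
```

>>> move_arm(increments=[[0.0001,-0.0035,0,0.05],[0.0001,-0.0035,0,0.05],[0,0,0,0]])

```text
time_s: 23.35
ee_pos: [0.5071, -0.0535, 0.1114]
eef_rot: [3.14, -0.001, 0.7]
force: [5.4, -2.9, -3.0]
grip_width: 0.0217
grip_force: 2.3
```

```bash
python3 -c "
from h import *
st()"
```

```text
t 23.35 r 0.0698 th -2.431 yaw 0.7 z 0.1114 F [ 5.4 -2.9 -3. ] torque(cw on wrench) 0.4 M [-0.3  -0.77  0.11] q6 0.69 w 0.0217 gf 2.3 xy [ 0.5071 -0.0535  0.1114]
```

>>> move_arm(increments=[[0.0001,-0.0035,0,0.05],[0.0001,-0.0035,0,0.05],[0,0,0,0]])

```text
time_s: 23.72
ee_pos: [0.5029, -0.048, 0.1114]
eef_rot: [3.14, -0.002, 0.6]
force: [5.2, -2.5, -3.0]
grip_width: 0.0217
grip_force: 2.3
```

```bash
python3 -c "
from h import *
st()"
```

```text
t 23.725 r 0.0697 th -2.531 yaw 0.6 z 0.1114 F [ 5.2 -2.5 -3. ] torque(cw on wrench) 0.35 M [-0.37 -0.76  0.08] q6 0.8 w 0.0217 gf 2.3 xy [ 0.5029 -0.048   0.1114]
```

>>> move_arm(increments=[[0.0001,-0.0035,0,0.05],[0.0001,-0.0035,0,0.05],[0,0,0,0]])

```text
time_s: 24.1
ee_pos: [0.4993, -0.042, 0.1114]
eef_rot: [3.14, -0.002, 0.5]
force: [4.8, -2.7, -3.6]
grip_width: 0.0217
grip_force: 2.3
```

```bash
python3 -c "
from h import *
st()"
```

```text
t 24.1 r 0.0696 th -2.631 yaw 0.5 z 0.1114 F [ 4.8 -2.7 -3.6] torque(cw on wrench) 0.32 M [-0.46 -0.73  0.1 ] q6 0.91 w 0.0217 gf 2.3 xy [ 0.4993 -0.042   0.1114]
```

>>> move_arm(increments=[[0.0001,-0.0035,0,0.05],[0.0001,-0.0035,0,0.05],[0,0,0,0]])

```text
time_s: 24.48
ee_pos: [0.4962, -0.0357, 0.1113]
eef_rot: [3.14, -0.002, 0.4]
force: [4.6, -3.7, -2.5]
grip_width: 0.0218
grip_force: 2.3
```

```bash
python3 -c "
from h import *
st()"
```

```text
t 24.475 r 0.0696 th -2.731 yaw 0.4 z 0.1113 F [ 4.6 -3.7 -2.5] torque(cw on wrench) 0.36 M [-0.57 -0.58  0.07] q6 1.03 w 0.0218 gf 2.3 xy [ 0.4962 -0.0357  0.1113]
```

>>> move_arm(increments=[[0.0001,-0.0035,0,0.05],[0.0001,-0.0035,0,0.05],[0,0,0,0]])

```text
time_s: 24.85
ee_pos: [0.494, -0.0295, 0.1114]
eef_rot: [3.14, -0.002, 0.3]
force: [5.4, -5.6, -4.0]
grip_width: 0.0214
grip_force: 3.6
```

```bash
python3 -c "
from h import *
st()"
```

```text
t 24.85 r 0.0694 th -2.827 yaw 0.3 z 0.1114 F [ 5.4 -5.6 -4. ] torque(cw on wrench) 0.48 M [-0.98 -0.83  0.07] q6 1.14 w 0.0214 gf 3.6 xy [ 0.494  -0.0295  0.1114]
```

The stop is reached: pad force has gone from 2.3 to 3.6 N and the moment is rising. Now the firm push, in small steps.

>>> move_arm(increments=[[0.0001,-0.0035,0,0.05],[0.0001,-0.0028,0,0.04],[0,0,0,0],[0,0,0,0]])

```text
time_s: 25.35
ee_pos: [0.4927, -0.0241, 0.1115]
eef_rot: [3.139, -0.003, 0.211]
force: [6.3, -10.8, -3.9]
grip_width: 0.0217
grip_force: 6.3
```

```bash
python3 -c "
from h import *
st()"
```

```text
t 25.35 r 0.0692 th -2.906 yaw 0.211 z 0.1115 F [  6.3 -10.8  -3.9] torque(cw on wrench) 0.83 M [-1.98 -1.    0.12] q6 1.24 w 0.0217 gf 6.3 xy [ 0.4927 -0.0241  0.1115]
```

>>> move_arm(increments=[[0.0001,-0.0035,0,0.05],[0,0,0,0],[0,0,0,0]])

```text
time_s: 25.72
ee_pos: [0.4921, -0.0211, 0.1115]
eef_rot: [3.138, -0.003, 0.161]
force: [6.4, -13.7, -4.2]
grip_width: 0.0219
grip_force: 7.8
```

```bash
python3 -c "
from h import *
st()"
```

```text
t 25.725 r 0.0691 th -2.951 yaw 0.161 z 0.1115 F [  6.4 -13.7  -4.2] torque(cw on wrench) 1.01 M [-2.51 -1.14  0.15] q6 1.3 w 0.0219 gf 7.8 xy [ 0.4921 -0.0211  0.1115]
```

1.0 N m reached. I release slowly to mid-slack, open and lift away.

>>> move_arm(increments=[[0.0001,0.0035,0,-0.05],[0.0001,0.0035,0,-0.05],[0.0001,0.0035,0,-0.05],[0.0001,0.0035,0,-0.05],[0.0001,0.0035,0,-0.05],[0,0,0,0]])

```text
time_s: 26.48
ee_pos: [0.4961, -0.0363, 0.1112]
eef_rot: [3.141, -0.0, 0.41]
force: [0.8, -0.5, -0.3]
grip_width: 0.022
grip_force: 0.2
```

```bash
python3 -c "
from h import *
st()"
```

```text
t 26.475 r 0.0699 th -2.725 yaw 0.41 z 0.1112 F [ 0.8 -0.5 -0.3] torque(cw on wrench) 0.05 M [-0.13  0.09  0.  ] q6 1.01 w 0.022 gf 0.2 xy [ 0.4961 -0.0363  0.1112]
```

>>> move_arm(increments=[[0,0,0,0],[0,0,0,0],[0,0,0,0],[0,0,-0.01,0],[0,0,-0.01,0],[0,0,-0.015,0],[0,0,-0.015,0],[0,0,-0.02,0],[0,0,-0.02,0],[0,0,0,0]], grip=0.45)

```text
time_s: 27.72
ee_pos: [0.4966, -0.0362, 0.2027]
eef_rot: [3.14, -0.003, 0.411]
force: [-0.1, -1.0, -0.5]
grip_width: 0.0422
grip_force: 0.0
```

```bash
python3 -c "
from h import *
im=cams.camera('side')
cv2.imwrite('pics/a4.png',cv2.resize(im[140:260,185:315],(650,600),interpolation=cv2.INTER_CUBIC))
st()"
```

```text
t 27.775 r 0.0698 th -2.727 yaw 0.411 z 0.2014 F [-0.2  0.9 -0.9] torque(cw on wrench) -0.06 M [-0.01  0.13  0.  ] q6 1.01 w 0.0423 gf 0.0 xy [ 0.4961 -0.0361  0.2014]
```

View pics/a4.png

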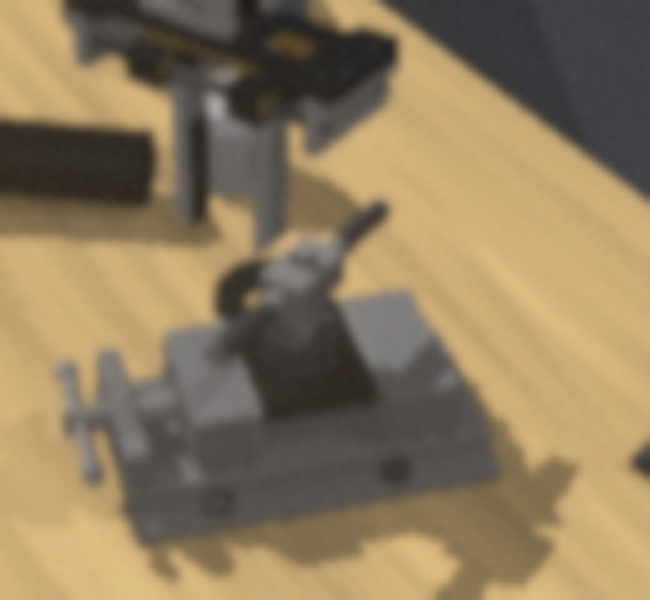

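The wrench stands free at about one full turn from the start, with its bar from (215,355) to (385,210), and the gripper is well clear above it.

```bash
python3 -c "
from h import *
print(hand_in())"
```

```text
the job is handed in; nothing more can be done
None
```

I worked the tap to the bottom in the order you set, with both quarter-turn backs, gave it a firm push of about 1.0 N m, let go and handed in at about 28 s. The torque rose steadily at the stop, as it should on the bottom, but the hand-in call returned no verdict.

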